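Shut and lock the filter chamber's cover

TASK

A fresh filter has been fitted in the air-flow filter chamber. Push its hinged cover down shut with a fingertip, and only then set a fingertip in the slot of each of its two quarter-turn cam fasteners and turn each one clockwise as far as it goes, bearing down on the springy gasket as needed, so that both cams lock the cover shut. Nothing is to be pinched or picked up: no tool is needed, and the loose things lying about stay where they are.

Things in the scene. Friction and masses are not known exactly. Their poses are not given: they have to be found in the camera images.
- filter_chamber: The filter chamber: aluminium box on rubber feet, 190 mm deep (x), 250 mm wide (y), fixed to the bench, open at the top under its grey hinged cover; a round filter sits inside, a brass hose barb stands out of each side. Origin: on the bench, centre of its footprint; x points from its front (robot's side) to the hinge at the back, y to its left, z up.
- cover (a joint): Opening angle of the grey cover (192 mm deep, 256 wide, 14 thick; hinged at its back edge): 0 fully shut, grows as the front edge rises; starts at 0.35 to 0.7. The stiff hinge (0.33 N m) leaves it where it is pushed. Shut, its upper face is 100 mm above the bench. In the last 5 mm at the front edge a rubber gasket pushes back (8 N at the end), so a cover let go unlocked rises about 3 mm.
- cover_hinge (a point): Middle of the cover's hinge line, 92 mm behind the chamber's origin, 93 mm above the bench. Axes move with the cover: y along the hinge, -x from the hinge to the cover's front edge, z out of the upper face, which lies 7 mm above the hinge line. Holding the cover fully down at the fasteners takes about 8 N; locked, its front edge stays within about 2 mm of fully shut.
- cover_push (a point): Point on the cover's upper face, 175 mm from the hinge line, midway between the two fasteners and 18 mm in from the front edge (the plain face between the steel rims of the heads is 55 mm wide): a good place to push the cover shut. Moves with the cover, axes as cover_hinge.
- slot_left (a point): Centre of the slot's floor in the left (+y) fastener, on the turning axis: 147 mm from the hinge line, 65 mm left of the cover's middle, 89 mm above the bench when shut. Head: disc 64 mm across, two bright metal half-moons with the dark slot between them, top 2 mm above the cover. Slot: across the whole disc, 30 mm wide, 13 deep. Axes turn with the head: y along the slot, z out of the cover.
- slot_right (a point): The same for the right (-y) fastener, 65 mm right of the cover's middle. The slots have upright walls; the cover closes their ends, and a steel rim 76 mm across stands 2 mm high round each head. A slot is roomy, so a narrow tip on the axis would spin in it: push on its side wall near one end and follow the arc, or set two spread tips in it.
- fastener_left (a joint): Angle of the left fastener: 0 unlocked, slot parallel to the cover's front edge; grows clockwise seen from above; stops at 1.571, locked, slot pointing from front to hinge. Starts at 0 to 0.3. Turning takes 0.04 N m, more from about 0.55 rad on, where the cam turns under the chamber's front flange (a cam turned before the cover is shut would stand on the flange). Stays where it is left.
- fastener_right (a joint): The same for the right fastener, which also turns clockwise to lock.
- spent_filter: Loose: pink round filter cartridge, 83 mm across, 31 mm high, to the right of the chamber. Origin: centre of its underside.
- stopper: Loose: red-brown rubber stopper, 24 mm across, 26 mm high, to the right of the chamber. Origin: centre of its underside.
- screwdriver: Loose: screwdriver, 172 mm long, 22 mm thick, to the left of the chamber. Origin: its middle, at the underside.
- stopwatch: Loose: black stopwatch, 63 x 58 x 17 mm, to the left of the chamber. Origin: centre of its underside.
- spanner: Loose: steel spanner, 164 mm long, 30 mm wide, 8 mm thick, farther to the left. Origin: its middle, at the underside.
- marker: Loose: black and white marker pen, 134 mm long, 17 mm thick, on the bench behind the chamber. Origin: its middle, at the underside.

How it is judged:
On the way, in this order (a step that is already met when the one before it is completed fails the run):
1. the cover is pushed shut (within 0.04 rad) while both fasteners are still unlocked (below 0.7 rad) (value of joint cover below 0.04 rad and value of joint each of fastener_left, fastener_right below 0.7 rad), for 0.1 s.
2. both fasteners are turned until they lock (above 1.35 rad) (value of joint each of fastener_left, fastener_right above 1.35 rad), for 0.1 s.
At the end, for the whole second after the job is handed in: The cover is shut on its gasket (within 0.014 rad, under 3 mm at the front edge), both fasteners are turned to at least 1.35 rad (stop at 1.571), and every loose thing lies within 30 mm of where it was (all of step 2 and value of joint cover below 0.014 rad and distance of each of spent_filter, screwdriver, stopwatch, stopper, spanner, marker from where it was at the start of the episode below 0.03 m); the robot touches nothing.
It fails at once if a loose thing is lifted or pushed away (more than 30 mm) (distance of any of spent_filter, screwdriver, stopwatch, stopper, spanner, marker from where it was at the start of the episode above 0.03 m).
It fails at once if a loose thing is picked up (20 mm off the bench) (height (world z) of any of spent_filter, screwdriver, stopwatch, stopper, spanner, marker above 0.02 m).
It fails at once if the cover is lifted open instead of pushed shut (beyond 0.9 rad) (value of joint cover above 0.9 rad).
It also fails if it takes over 58 s, if anything falls off the work surface, if the arm or the gripper's body presses on something with over 40 N, if the wrist force passes 120 N, or if a joint passes its speed limit or range.

ROBOT

A 6-joint arm with a two-finger parallel gripper is mounted at the origin on a cart in front of the work surface, level with it; the furniture and walls round the work are solid. World frame = base frame: x ahead of the robot, y to its left, z up, the work surface at z = 0. Lengths are in m, angles in rad, forces in N, time in s.
With the tool pointing down it reaches from about 0.3 to 0.875 m from the base axis. Payload 6.4 kg.
Tool frame: the origin (TCP) lies between the finger pads; the fingertips stand 8 mm ahead of it and the grasp point (between the pads) lies 11 mm behind it (ctrl.finger_overhang is the distance from the TCP to the fingertips, in m); z points along the fingers, y is the line along which they close (so a half turn about z gives the same grasp; the last joint's range is limited). The gripper opens to 85 mm and grips with 20 to 120 N. Pads are 22 mm wide; open, the fingers measure 114 mm over their backs; the gripper's body (76 mm by 85 mm) begins 54 mm behind the grasp point. The pads swing forward as they close: fully open they stand 13 mm farther back than shut.
Start: joints at [0.981, 0.181, 1.607, -0, 1.354, -0.206], TCP at [0.215, 0.533, 0.239] pointing down, gripper open.
Joint ranges: [-2.99, 2.99], [-0.89, 2.07], [0.3, 2.58], [-1.14, 4.28], [0, 2.63], [-3.12, 3.12]. Speed limits (rad/s): [2.57, 2.57, 3.01, 3.14, 3.14, 3.14].

INTERFACE

Orientations are given as a unit quaternion [w, x, y, z].
In Python, from bench import ctrl, camera gives the robot as it stands.
- The arm moves only by the shell command python3 -m pendant 'ROWS' [OPENING]. ROWS is JSON, a list of rows, each a list of 6 numbers: the shift along the world's x, y, z normalised to -1 to 1, where 1 is 200 mm, then the turn, a rotation vector about the world's x, y, z normalised to -1 to 1, where 1 is pi/2 rad. In form: [[dx, dy, dz, rx, ry, rz], ...]. A call has exactly 10 rows; each row shifts and turns the commanded pose from where the row before left it; what a row does not reach is not made up. A row lasts 1/8 s, in which the tool goes at most 62.5 mm and 10.7 degrees, less where a joint would pass 70% of its speed; a pose out of reach is approached as far as the arm can. A call with a number of a shift or a turn outside -1 to 1 is refused whole. A call with a gripper value outside its range is refused whole. OPENING is the opening, from -1 (shut) to 1 (fully open), set as the call begins (- or left out, the last holds). The fingers move at their own pace and stop on an object; the grip force is fixed at half the most. Time passes only in rows, so rows that do not move let the fingers close, or fill a call up. It gives the time, the measured TCP pose, the force, the opening and the grip force at its end, in the units of the state.
- ctrl.get_obs(): the state, without advancing time (a new reading comes with each control period).
- camera(name): name is "side" or "top"; returns a dict with "color" (384x512x3 uint8, blue, green, red), "fx", "fy", "cx", "cy" (pixels), "xyz" and "rotation" of the camera in the world. Camera axes: x right, y down, z forward; pixel columns grow to the right and rows downward; lengths in m; the calibration is good to about 2 mm. A picture is of the moment at which its call begins. There is no depth.
- ctrl.hand_in(): hands the job in; it is judged then, once.
The state is a dict: "time_s": time; "q": joint angles; "dq": joint speeds; "joint_efforts": joint torques, N m; "eef_pos": TCP position; "eef_rot": TCP orientation; "wrist_force": force on the tool from outside, world axes, zero at the start; "torque": the same for the moment, N m; "opening": opening from 0.0 (shut) to 1.0 (fully open); "grasp_force": force on a finger pad.
Only numpy, scipy, OpenCV 4.12 (cv2) and the standard library are available. Lean on these libraries where they do the work, as an engineer would, in place of code of your own. Each camera call takes 0.05 s, during which the arm holds its last target. There are 200 camera calls.

## Working session

There is one attempt and no reset: what is moved stays moved. The work goes in short steps, Python scripts to look and compute and a shell command to move; the robot and the scene stay as the last step left them, time stands still between calls to the robot, and variables do not carry over. Pictures are saved under pics/ and viewed, at most 10 in all, crops included, and the job is handed in when it is done.

```bash
mkdir -p pics; ls
python3 - <<'E'
from bench import ctrl,camera
import cv2
for n in("top","side"):
    c=camera(n); cv2.imwrite(f"pics/{n}0.png",c["color"]); print(n,c["fx"],c["cx"],c["cy"],c["xyz"],c["rotation"])
o=ctrl.get_obs(); print(o)
E
```

```text
pics
top 404.2583038755896 256.50214504508364 193.25401062748358 [0.46701488 0.06642017 1.18293531] [-0.03374307  0.71445616 -0.69823825  0.0296167 ]
side 358.56654275846427 255.0896809043989 193.2860800484671 [ 0.62575217 -0.66246456  0.76064863] [-0.40043038  0.91572172  0.03317146 -0.00298447]
{'time_s': 0.1, 'q': array([ 9.80684910e-01,  1.81457414e-01,  1.60791021e+00, -4.67391316e-06,
        1.35377832e+00, -2.06300240e-01]), 'dq': array([ 0.00166532, -0.00219867, -0.00273996,  0.00035011, -0.00116977,
       -0.00085431]), 'joint_efforts': array([ 3.58044972e-04, -4.45875621e+01, -3.52241600e+01, -3.01273703e-04,
        4.14540074e-03, -2.20286313e-05]), 'eef_pos': array([0.21502633, 0.53276567, 0.23847841]), 'eef_rot': array([-2.99053792e-04,  1.90729294e-01,  9.81642365e-01, -7.16766358e-04]), 'wrist_force': array([-0.26374648,  0.1454668 ,  0.51483835]), 'torque': array([-0.07651264,  0.00079193,  0.01036678]), 'grasp_force': 0.0, 'opening': 0.9973695561409387}
```

View pics/top0.png

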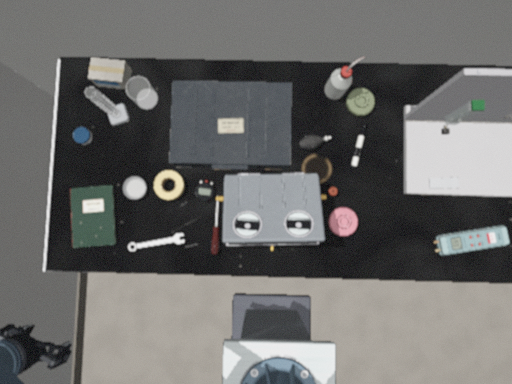

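View pics/side0.png

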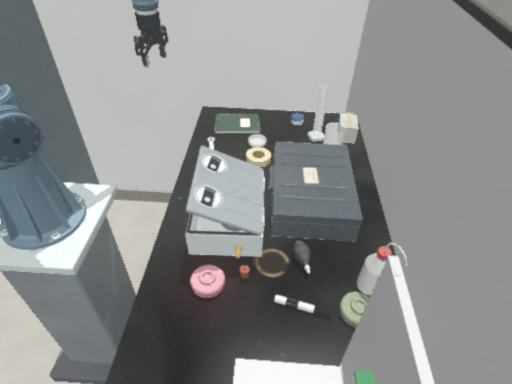

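The top view shows the chamber at about (273,208) with heads near (247,225) and (299,224). The side view shows the cover open, with heads near (214,163) and (208,197). I'll enlarge both.

```bash
cat > h.py <<'E'
import numpy as np,cv2
from scipy.spatial.transform import Rotation as R
from bench import ctrl,camera
def ray(c,u,v):
    w,x,y,z=c["rotation"] if np.ndim(c["rotation"])==1 else R.from_matrix(c["rotation"]).as_quat()[[3,0,1,2]]
    d=R.from_quat([x,y,z,w]).apply([(u-c["cx"])/c["fx"],(v-c["cy"])/c["fy"],1.])
    return np.array(c["xyz"]),d/np.linalg.norm(d)
def plane(c,u,v,z):
    p,d=ray(c,u,v); return p+d*(z-p[2])/d[2]
def tri(c1,a,c2,b):
    p,d=ray(c1,*a);q,e=ray(c2,*b)
    s=np.linalg.lstsq(np.c_[d,-e],q-p,rcond=None)[0]
    return (p+d*s[0]+q+e*s[1])/2,np.linalg.norm(p+d*s[0]-q-e*s[1])
def proj(c,P):
    w,x,y,z=c["rotation"]; k=R.from_quat([x,y,z,w]).inv().apply(np.array(P)-c["xyz"])
    return np.array([c["fx"]*k[0]/k[2]+c["cx"],c["fy"]*k[1]/k[2]+c["cy"]])
E
python3 - <<'E'
import cv2,numpy as np
t=cv2.imread("pics/top0.png")[160:260,210:340]; s=cv2.imread("pics/side0.png")[140:260,180:280]
a=cv2.resize(t,None,fx=4,fy=4,interpolation=cv2.INTER_CUBIC);b=cv2.resize(s,None,fx=4,fy=4,interpolation=cv2.INTER_CUBIC)
cv2.imwrite("pics/ct.png",a[:, :]);cv2.imwrite("pics/cs.png",b)
E
```

```text
(no output)
```

View pics/ct.png

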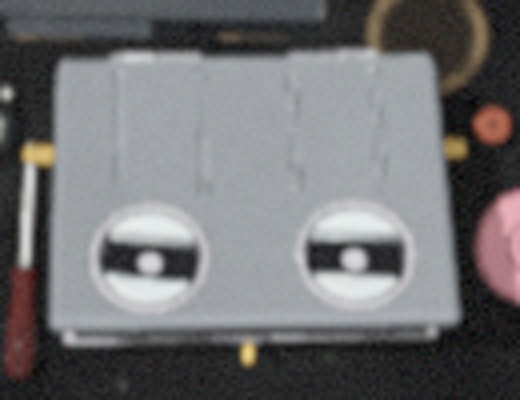

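View pics/cs.png

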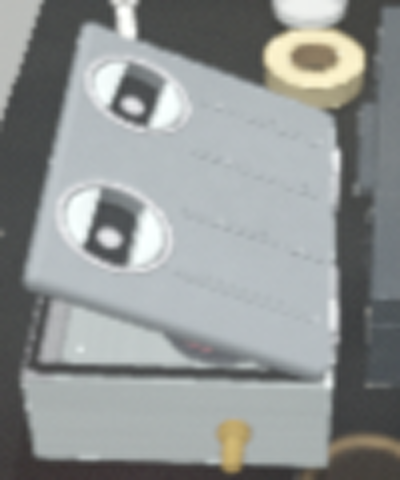

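The enlarged views show heads at top (247.2,224.2)/(299,223.5) and side (214.5,163.8)/(208.7,196.5). Rear cover corners in the top view are (225,174.5) and (319.2,174.2). Both slots are near 0 angle.

Run:
```python
from h import *
t=camera("top");s=camera("side")
L,eL=tri(t,(247.2,224.2),s,(214.5,163.8)); Rr,eR=tri(t,(299,223.5),s,(208.7,196.5))
print(L,eL,Rr,eR,np.linalg.norm(L-Rr))
a=plane(t,225,174.5,.1);b=plane(t,319.2,174.2,.1);print("rear",a,b,np.linalg.norm(a-b))
print("front box bottom?",plane(t,226,246,.08),plane(t,319,245,.08))
y=L-Rr; yaw=np.arctan2(-y[0],y[1]); ex=np.array([np.cos(yaw),np.sin(yaw),0]); print("yaw",yaw)
m=(L+Rr)/2; 
# hinge: head centre at 147 from hinge, 9mm(rim top) above hinge plane; height -> angle
from scipy.optimize import brentq
q=brentq(lambda q:.093+.147*np.sin(q)+.009*np.cos(q)-m[2],0,1)
h=m+ex*(.147*np.cos(q)-.009*np.sin(q)); h[2]=.093
print("q",q,"hinge",h, "origin",h-ex*.092)
ey=np.array([-np.sin(yaw),np.cos(yaw),0])
for n,k in(("L",1),("R",-1)):
    print(n,h-.147*ex+k*.065*ey)
P=h+ex*(-.175*np.cos(q)+.007*np.sin(q)*-1*-1)+np.array([0,0,.175*np.sin(q)+.007*np.cos(q)]);print("push",P,"shut",h-.175*ex)
```

```text
[0.48026978 0.09522184 0.15832549] 0.0005975777308931368 [ 0.48519417 -0.03538823  0.15993453] 0.0009361501197314272 0.13071277163683523
rear [0.61319347 0.16015099 0.1       ] [ 0.61973641 -0.09411285  0.1       ] 0.2543480044942533
front box bottom? [0.42078045 0.15328538 0.08      ] [ 0.42934741 -0.09833239  0.08      ]
yaw 0.03768507129279437
q 0.4045237054638392 hinge [0.61423194 0.03487474 0.093     ] origin [0.52229726 0.03140853 0.093     ]
L [0.46488736 0.09429019 0.093     ]
R [ 0.46978526 -0.03561751  0.093     ]
push [0.45622353 0.02891736 0.1683117 ] shut [0.43935619 0.02828141 0.093     ]
```

```bash
python3 -c "from bench import ctrl;print(ctrl.finger_overhang)"; python3 -m pendant '[[0.115,-0.25,0,0,0,0.027],[0.115,-0.25,0,0,0,0.027],[0.115,-0.25,0,0,0,0.027],[0.115,-0.25,0,0,0,0.027],[0.115,-0.25,0,0,0,0.027],[0.115,-0.25,0,0,0,0.027],[0.115,-0.25,0,0,0,0.027],[0.115,-0.25,0,0,0,0.027],[0.115,-0.25,0,0,0,0.027],[0.115,-0.25,0,0,0,0.027]]' -1
```

```text
0.008
time_s: 1.45
eef_pos: [0.4458, 0.0314, 0.2394]
eef_rot: [0.0, -0.021, 1.0, 0.0]
wrist_force: [0.2, 0.7, -0.2]
opening: -0.0
grasp_force: 0.0
```

```bash
python3 -m pendant '[[0,-0.01,-0.1,0,0,0],[0,0,-0.1,0,0,0],[0,0,-0.1,0,0,0],[0,0,-0.07,0,0,0],[0,0,-0.06,0,0,0],[0,0,-0.06,0,0,0],[0,0,-0.06,0,0,0],[0,0,-0.04,0,0,0],[0,0,-0.03,0,0,0],[0,0,0,0,0,0]]'
```

```text
time_s: 2.7
eef_pos: [0.4451, 0.0312, 0.1149]
eef_rot: [-0.0, -0.02, 1.0, 0.0]
wrist_force: [-0.6, 0.0, 0.1]
opening: -0.0
grasp_force: 0.0
```

```bash
python3 -m pendant '[[0,0,-0.015,0,0,0],[0,0,-0.015,0,0,0],[0,0,-0.01,0,0,0],[0,0,-0.01,0,0,0],[0,0,0,0,0,0],[0,0,0,0,0,0],[0,0,0,0,0,0],[0,0,0,0,0,0],[0,0,0,0,0,0],[0,0,0,0,0,0]]'
```

```text
time_s: 3.95
eef_pos: [0.4457, 0.0311, 0.1077]
eef_rot: [0.0, -0.02, 1.0, -0.0]
wrist_force: [-11.0, 0.6, 25.6]
opening: -0.002
grasp_force: 13.1
```

```bash
python3 -m pendant '[[0,0,0.06,0,0,0],[0,0,0.1,0,0,0],[-0.1,0,0.15,0,0,0],[-0.15,0,0.1,0,0,0],[-0.2,0,0,0,0,0],[-0.2,0,0,0,0,0],[0,0,0,0,0,0],[0,0,0,0,0,0],[0,0,0,0,0,0],[0,0,0,0,0,0]]' -0.53
python3 - <<'E'
from h import *
t=camera("top");s=camera("side");cv2.imwrite("pics/t1.png",t["color"]);cv2.imwrite("pics/s1.png",s["color"])
a=cv2.resize(t["color"][160:260,210:340],(585,450),interpolation=cv2.INTER_CUBIC)
b=cv2.resize(s["color"][150:290,170:290],None,fx=2,fy=2,interpolation=cv2.INTER_CUBIC)
o=np.zeros((450,800,3),np.uint8);o[:,:585]=a;o[:280,585:800]=b[:,:215];cv2.imwrite("pics/c1.png",o)
# slot: dark pixels within predicted head disc
for n,P in(("L",(.465,.094,.102)),("R",(.47,-.0355,.102))):
    u,v=proj(t,P); g=t["color"].max(2).astype(int)
    yy,xx=np.mgrid[:384,:512]; d=np.hypot(xx-u,yy-v)
    # bright white moons centroid
    m=(t["color"].min(2)>205)&(d<15); k=(g<90)&(d<12.5)
    pts=np.c_[xx[k],yy[k]]; w=np.array([plane(t,*p,.092)[:2] for p in pts])
    c=w.mean(0); ev,V=np.linalg.eigh(np.cov((w-c).T)); ax=V[:,1]*np.sign(V[1,1])
    print(n,(u,v),m.sum(),k.sum(),"moon c",plane(t,xx[m].mean(),yy[m].mean(),.102),"slot c",c,"dir from +y cw",np.arctan2(ax[0],ax[1]),ev)
E
```

```text
time_s: 5.2
eef_pos: [0.3157, 0.0312, 0.1872]
eef_rot: [-0.0, -0.02, 1.0, 0.0]
wrist_force: [-0.3, -0.3, 0.1]
opening: 0.236
grasp_force: 0.0
L (np.float64(248.0802686573653), np.float64(230.1304771825513)) 162 143 moon c [0.46582477 0.09454702 0.102     ] slot c [0.46612868 0.09557601] dir from +y cw 0.08920294922941564 [5.15625805e-05 3.60187196e-04]
R (np.float64(296.7538980173591), np.float64(229.3771806230532)) 163 142 moon c [ 0.47078791 -0.03475596  0.102     ] slot c [ 0.47131772 -0.0361558 ] dir from +y cw 0.026835020161437382 [5.04131915e-05 3.59837109e-04]
```

View pics/c1.png

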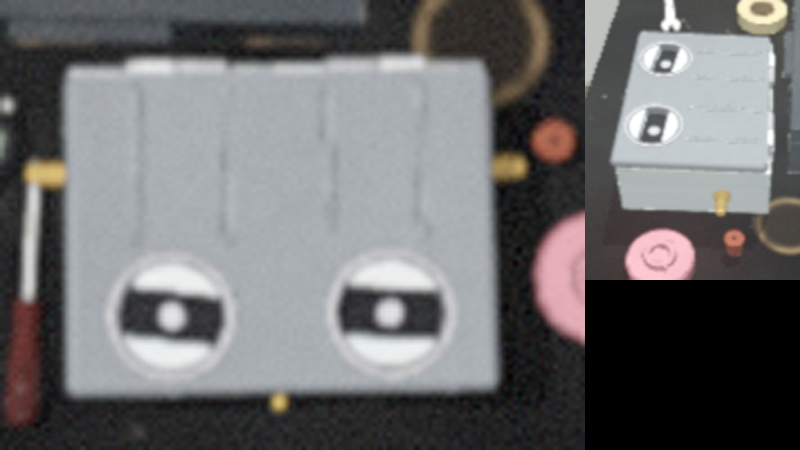

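The cover is shut; the heads are at (172,315) and (390,313) in the crop, slots nearly level, with a pale disc at each slot centre. I'll straddle it with spread tips, left one first.

```bash
python3 -m pendant '[[0.15,0.0635,0,0,0,-0.016],[0.15,0.0635,0,0,0,-0.016],[0.15,0.0635,0,0,0,-0.016],[0.15,0.0635,0,0,0,-0.016],[0.15,0.0635,0,0,0,-0.016],[0,0,-0.1,0,0,0],[0,0,-0.1,0,0,0],[0,0,-0.07,0,0,0],[0,0,0,0,0,0],[0,0,0,0,0,0]]' -0.435
python3 - <<'E'
from h import *
t=camera("top");s=camera("side")
a=cv2.resize(t["color"][180:270,220:330],(550,450),interpolation=cv2.INTER_CUBIC)
b=cv2.resize(s["color"][140:250,180:260],(240,330),interpolation=cv2.INTER_CUBIC)
o=np.zeros((450,800,3),np.uint8);o[:,:550]=a;o[:330,555:795]=b;cv2.imwrite("pics/c2.png",o)
E
```

```text
time_s: 6.55
eef_pos: [0.4658, 0.0946, 0.1339]
eef_rot: [0.0, 0.043, 0.999, 0.0]
wrist_force: [-0.6, -0.3, -0.2]
opening: 0.278
grasp_force: 0.0
```

View pics/c2.png

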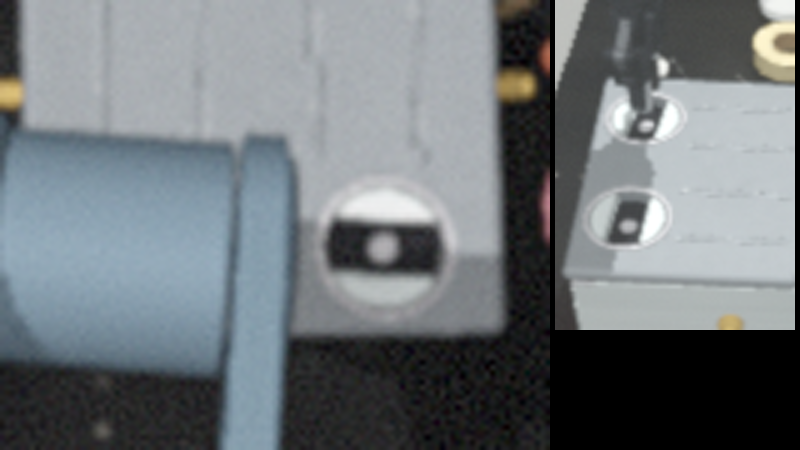

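The side crop shows the tips hanging over the left head (645,110), in line with the slot. Descending.

```bash
python3 -m pendant '[[0,0,-0.04,0,0,0],[0,0,-0.04,0,0,0],[0,0,-0.03,0,0,0],[0,0,-0.03,0,0,0],[0,0,-0.02,0,0,0],[0,0,-0.02,0,0,0],[0,0,-0.01,0,0,0],[0,0,0,0,0,0],[0,0,0,0,0,0],[0,0,0,0,0,0]]'
```

```text
time_s: 7.9
eef_pos: [0.4654, 0.0947, 0.0967]
eef_rot: [-0.0, 0.042, 0.999, -0.0]
wrist_force: [-6.6, -1.2, 16.4]
opening: 0.289
grasp_force: 7.8
```

```bash
python3 -m pendant '[[0,0,-0.003,0,0,-0.06],[0,0,0,0,0,-0.06],[0,0,0,0,0,-0.06],[0,0,0,0,0,-0.06],[0,0,0,0,0,-0.06],[0,0,0,0,0,-0.06],[0,0,0,0,0,-0.06],[0,0,0,0,0,-0.06],[0,0,0,0,0,-0.06],[0,0,0,0,0,-0.06]]'; python3 -c "
from bench import ctrl;print(ctrl.get_obs()['torque'])"
```

```text
time_s: 9.15
eef_pos: [0.4652, 0.0947, 0.0966]
eef_rot: [-0.0, 0.493, 0.87, -0.0]
wrist_force: [-9.6, -0.7, 22.3]
opening: 0.286
grasp_force: 10.8
[-0.12292774  1.8258077   0.06737096]
```

```bash
python3 -m pendant '[[0,0,0,0,0,-0.05],[0,0,0,0,0,-0.05],[0,0,0,0,0,-0.05],[0,0,0,0,0,-0.05],[0,0,0,0,0,-0.05],[0,0,0,0,0,-0.05],[0,0,0,0,0,-0.05],[0,0,0,0,0,-0.05],[0,0,0,0,0,-0.04],[0,0,0,0,0,0]]'; python3 -c "
from bench import ctrl;print(ctrl.get_obs()['torque'])"
```

```text
time_s: 10.4
eef_pos: [0.4668, 0.0945, 0.0967]
eef_rot: [0.001, 0.758, 0.653, 0.001]
wrist_force: [-3.7, -1.2, 14.8]
opening: 0.288
grasp_force: 7.5
[-0.1386664   0.61904249 -0.03594734]
```

```bash
python3 -m pendant '[[0,0,0,0,0,-0.03],[0,0,0,0,0,-0.03],[0,0,0,0,0,-0.03],[0,0,0,0,0,-0.03],[0,0,0,0,0,0],[0,0,0,0,0,0],[0,0,0,0,0,0],[0,0,0,0,0,0],[0,0,0,0,0,0],[0,0,0,0,0,0]]'
python3 - <<'E'
from h import *
print(ctrl.get_obs()['torque'],ctrl.get_obs()['q'])
s=camera("side");cv2.imwrite("pics/c3.png",cv2.resize(s["color"][140:250,180:260],(480,600),interpolation=cv2.INTER_CUBIC))
E
```

```text
time_s: 11.65
eef_pos: [0.4687, 0.095, 0.097]
eef_rot: [0.002, 0.815, 0.58, 0.003]
wrist_force: [4.4, 1.9, 7.8]
opening: 0.278
grasp_force: 44.0
[ 0.63977885 -0.50961877  1.32127162] [-4.90905344e-02  1.48151383e-01  1.96528729e+00  3.21049371e-04
  1.02055856e+00  2.84505758e-01]
```

View pics/c3.png

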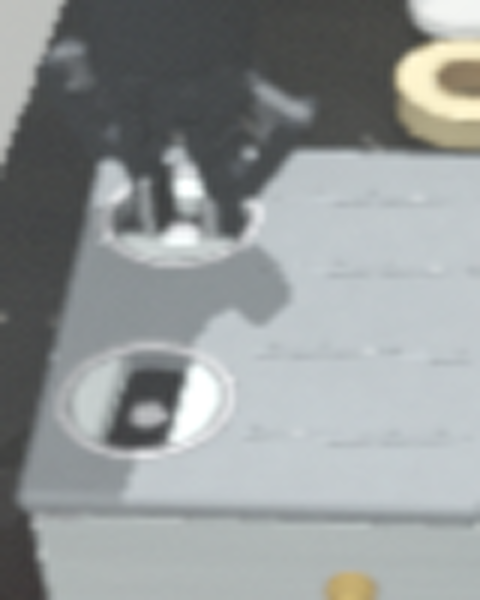

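The left head is at its stop: the slot now runs front to back and the torque is 1.3 N m. Backing off, lifting and moving to the right head.

```bash
python3 -m pendant '[[0,0,0,0,0,0.06],[0,0,0,0,0,0.07],[0,0,0.02,0,0,0],[0,0,0.08,0,0,0],[0,0,0.15,0,0,0],[0,-0.1,0.1,0,0,0.1],[0,-0.1,0,0,0,0.1],[0,-0.15,0,0,0,0.1],[0,-0.15,0,0,0,0.1],[0,-0.15,0,0,0,0.1]]'; python3 -m pendant '[[0,0,0,0,0,0.1],[0,0,0,0,0,0.1],[0,0,0,0,0,0.1],[0,0,0,0,0,0.1],[0,0,0,0,0,0.1],[0,0,0,0,0,0.07],[0,0,0,0,0,0],[0,0,0,0,0,0],[0,0,0,0,0,0],[0,0,0,0,0,0]]'
python3 - <<'E'
from h import *
t=camera("top");s=camera("side")
a=cv2.resize(t["color"][180:270,220:330],(550,450),interpolation=cv2.INTER_CUBIC)
b=cv2.resize(s["color"][140:250,180:260],(240,330),interpolation=cv2.INTER_CUBIC)
o=np.zeros((450,800,3),np.uint8);o[:,:550]=a;o[:330,555:795]=b;cv2.imwrite("pics/c4.png",o)
E
```

```text
time_s: 12.95
eef_pos: [0.465, -0.0363, 0.1655]
eef_rot: [0.0, 0.441, 0.898, -0.0]
wrist_force: [-0.1, -0.4, 0.0]
opening: 0.284
grasp_force: 0.0
time_s: 14.2
eef_pos: [0.4653, -0.0353, 0.1647]
eef_rot: [-0.0, 0.012, 1.0, 0.0]
wrist_force: [0.4, -0.1, -0.4]
opening: 0.281
grasp_force: 0.0
```

View pics/c4.png

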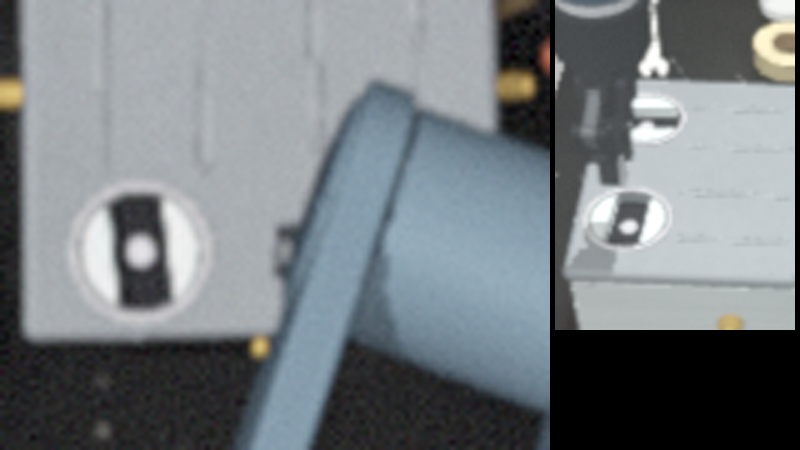

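The left slot runs front to back, at (140,250) in the crop, so that one is locked. Now the right one.

```bash
python3 -m pendant '[[0.028,0,-0.06,0,0,0],[0,0,-0.06,0,0,0],[0,0,-0.05,0,0,0],[0,0,-0.05,0,0,0],[0,0,-0.04,0,0,0],[0,0,-0.03,0,0,0],[0,0,-0.03,0,0,0],[0,0,-0.02,0,0,0],[0,0,-0.01,0,0,0],[0,0,0,0,0,0]]'
```

```text
time_s: 15.55
eef_pos: [0.4711, -0.0354, 0.0966]
eef_rot: [-0.0, 0.011, 1.0, -0.0]
wrist_force: [-7.9, 2.1, 20.3]
opening: 0.282
grasp_force: 10.2
```

```bash
python3 -m pendant '[[0,0,0,0,0,-0.06],[0,0,0,0,0,-0.06],[0,0,0,0,0,-0.06],[0,0,0,0,0,-0.06],[0,0,0,0,0,-0.06],[0,0,0,0,0,-0.06],[0,0,0,0,0,-0.06],[0,0,0,0,0,-0.06],[0,0,0,0,0,-0.06],[0,0,0,0,0,-0.06]]'; python3 -m pendant '[[0,0,0,0,0,-0.06],[0,0,0,0,0,-0.06],[0,0,0,0,0,-0.06],[0,0,0,0,0,-0.06],[0,0,0,0,0,-0.06],[0,0,0,0,0,-0.06],[0,0,0,0,0,-0.06],[0,0,0,0,0,-0.06],[0,0,0,0,0,0],[0,0,0,0,0,0]]'; python3 -c "
from bench import ctrl;print(ctrl.get_obs()['torque'])"
```

```text
time_s: 16.8
eef_pos: [0.4706, -0.0357, 0.0966]
eef_rot: [-0.0, 0.465, 0.885, -0.001]
wrist_force: [-10.6, -0.2, 21.3]
opening: 0.286
grasp_force: 10.7
time_s: 18.05
eef_pos: [0.4722, -0.0359, 0.0967]
eef_rot: [0.001, 0.757, 0.653, 0.001]
wrist_force: [-3.5, 0.2, 15.3]
opening: 0.282
grasp_force: 8.7
[ 0.03085025  0.74475622 -0.04933377]
```

```bash
python3 -m pendant '[[0,0,0,0,0,-0.03],[0,0,0,0,0,-0.03],[0,0,0,0,0,-0.03],[0,0,0,0,0,-0.03],[0,0,0,0,0,0],[0,0,0,0,0,0],[0,0,0,0,0,0],[0,0,0,0,0,0],[0,0,0,0,0,0],[0,0,0,0,0,0]]'; python3 -c "
from bench import ctrl;print(ctrl.get_obs()['torque'])"
python3 -m pendant '[[0,0,0,0,0,0.06],[0,0,0,0,0,0.07],[0,0,0.02,0,0,0],[0,0,0.08,0,0,0],[0,0,0.15,0,0,0],[-0.1,0,0.15,0,0,0],[-0.2,0,0,0,0,0],[-0.2,0,0,0,0,0],[-0.2,0,0,0,0,0],[0,0,0,0,0,0]]'
python3 - <<'E'
from h import *
t=camera("top");s=camera("side")
a=cv2.resize(t["color"][160:260,210:340],(585,450),interpolation=cv2.INTER_CUBIC)
b=cv2.resize(s["color"][150:290,170:290],None,fx=2,fy=2,interpolation=cv2.INTER_CUBIC)
o=np.zeros((450,800,3),np.uint8);o[:,:585]=a;o[:280,585:800]=b[:,:215];cv2.imwrite("pics/c5.png",o)
for n,P in(("L",(.466,.0947,.102)),("R",(.471,-.035,.102))):
    u,v=proj(t,P); yy,xx=np.mgrid[:384,:512]; k=(t["color"].max(2)<90)&(np.hypot(xx-u,yy-v)<12.5)
    w=np.array([plane(t,*p,.092)[:2] for p in np.c_[xx[k],yy[k]]]); V=np.linalg.eigh(np.cov(w.T))[1][:,1]; V=V*np.sign(V[0])
    print(n,"joint",np.arctan2(V[0],V[1])+.035)
E
```

```text
time_s: 19.3
eef_pos: [0.4732, -0.0351, 0.0968]
eef_rot: [0.002, 0.814, 0.581, 0.002]
wrist_force: [1.3, 5.3, 11.9]
opening: 0.285
grasp_force: 43.6
[ 0.87408004 -0.11101933  1.94932901]
time_s: 20.55
eef_pos: [0.3292, -0.0352, 0.175]
eef_rot: [0.001, 0.753, 0.658, -0.0]
wrist_force: [1.0, 0.4, -0.4]
opening: 0.278
grasp_force: 0.0
L joint 1.4710622944326568
R joint 1.471602641413198
```

View pics/c5.png

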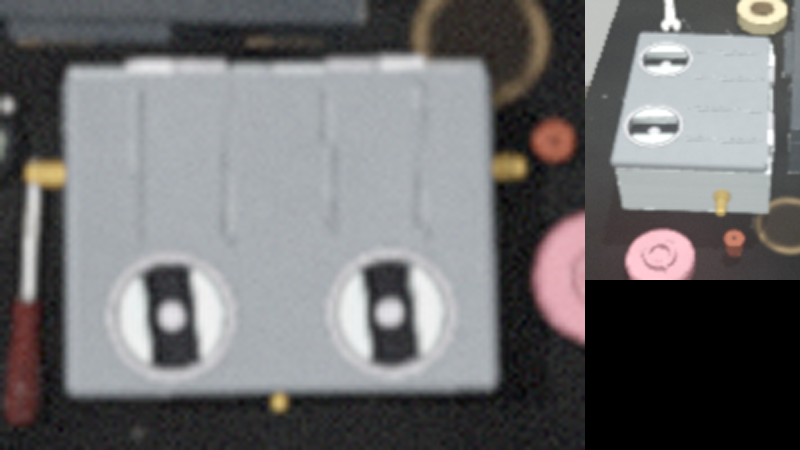

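Both slots now run front to back, at (172,315) and (390,313) in the crop. The cover is down and the loose things are unmoved. I'll run one independent angle check from the side view before handing in.

Run:
```python
from h import *
# line joining the centroids of the two bright half-moons (at z=.102) is perpendicular to the slot
for n in("top","side"):
  c=camera(n)
  for h,P in(("L",(.466,.0947,.102)),("R",(.471,-.035,.102))):
    yy,xx=np.mgrid[:384,:512]; W=np.array([plane(c,u,v,.102)[:2] for u,v in zip(xx.ravel()[::1],yy.ravel())]).reshape(384,512,2) if h=="L" else W
    d=np.hypot(*(W-np.array(P[:2])).transpose(2,0,1)); g=c["color"].min(2)
    m=((g>205)&(d<.031)).astype(np.uint8)
    k,l,st,ce=cv2.connectedComponentsWithStats(m)
    i=1+np.argsort(st[1:,4])[-2:]; a,b=[W[l==j].mean(0) for j in i]
    v=a-b; v=v*np.sign(v[1]); print(n,h,st[i,4],a,b,"joint",np.pi/2+np.arctan2(v[0],v[1])+.035)
```

```text
top L [72 76] [0.4619485  0.11707836] [0.46873165 0.07351699] joint 1.4513218736607327
top R [73 74] [ 0.46768628 -0.01274931] [ 0.47371823 -0.05634908] joint 1.468320714705353
side L [39 67] [0.46405133 0.11769158] [0.46755678 0.07554807] joint 1.522808427711809
side R [63 93] [ 0.4682956  -0.01378907] [ 0.47233824 -0.05428077] joint 1.5062873730504827
```

```bash
python3 -c "from bench import ctrl;print(ctrl.hand_in())"
```

```text
the job is handed in; nothing more can be done
None
```

The job is handed in: the cover is pushed shut and both fasteners are turned clockwise against their stops (about 1.45–1.52 rad in the images, against the 1.35 needed). I could not measure the cover's final gap finely enough to confirm the 0.014 rad limit, and the hand-in gave no verdict.

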